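# Snap the cover onto the terminal box

### The arm

A 6-joint arm with a two-finger parallel gripper is mounted at the origin on a cart in front of the work surface, level with it; the furniture and walls round the work are solid. World frame = base frame: x ahead of the robot, y to its left, z up, the work surface at z = 0. Lengths are in m, angles in rad, forces in N, time in s.
With the tool pointing down it reaches from about 0.425 to 1.125 m from the base axis. Payload 14.9 kg.
Tool frame: the origin (TCP) lies between the finger pads; the fingertips stand 25 mm ahead of it and the grasp point (between the pads) lies 6 mm ahead of it (ctrl.tips_ahead is the x of the fingertips in the tool frame, in m); x points along the fingers, y is the direction in which the jaws open and shut, and the axes are right-handed (so a half turn about x gives the same grasp; the last joint's range is limited). The gripper opens to 91 mm and grips with 3 to 60 N. Pads are 32 mm wide; open, the fingers measure 118 mm over their backs; the gripper's body (76 mm by 178 mm) begins 60 mm behind the grasp point.
Start: joints at [1.107, 0.379, 1.734, -0, 1.028, -0.033], TCP at [0.292, 0.636, 0.239] pointing down, gripper open.
Joint ranges: [-2.77, 2.77], [-0.74, 2.19], [0, 2.66], [-1.06, 4.2], [0.31, 2.87], [-3.08, 3.08]. Speed limits (rad/s): [1.89, 1.89, 2.39, 3.14, 3.14, 3.14].

### API

Orientations are given as a unit quaternion [w, x, y, z].
In Python, from cell import ctrl gives the robot as it stands.
- The arm moves only by the shell command python3 -m crank 'ROWS' [OPENING]. ROWS is JSON, a list of rows, each an object with "linear": the shift along the world's x, y, z in m, a list of three; "roll": the turn about the world's z in rad. In form: [{"linear": [tx, ty, tz], "roll": roll}, ...]. A call has 1 to 5 rows; each row shifts and turns the commanded pose from where the row before left it; what a row does not reach is not made up. A row lasts 1/12 s, in which the tool goes at most 41.7 mm and 7.16 degrees, less where a joint would pass 70% of its speed; a pose out of reach is approached as far as the arm can. A call with a gripper value outside its range is refused whole. OPENING is the opening in per cent of the stroke, from 0 (shut) to 100 (fully open), set as the call begins (- or left out, the last holds). The fingers move at their own pace and stop on an object; the grip force is fixed at half the most. Time passes only in rows, so rows that do not move let the fingers close. It gives the time, the measured TCP pose, the force and the opening at its end, in the units of the state.
- ctrl.read_state(): the state, without advancing time (a new reading comes with each control period).
- ctrl.grab_frame(name): name is "scene" or "side" or "wrist"; returns (picture, depth): 400x640x3 uint8, red, green, blue; 400x640 float32, m along the optical axis (not along the pixel's ray), 0 where there is no reading.
- ctrl.calibration(name): a dict with "fx", "fy", "cx", "cy" (pixels), "D" ([k1, k2, p1, p2, k3] as OpenCV has them; the pictures are not rectified), "T" (4x4, takes a point from camera to world coordinates). Camera axes: x right, y up, looking along -z (the intrinsics and any distortion apply to the point x, -y, -z); pixel columns grow to the right and rows downward; lengths in m; the calibration is good to about 2 mm. A picture is of the moment at which its call begins: read the wrist's pose just before it. calibration takes no time and is no camera call; for the wrist camera it gives the pose at the moment of the call.
- ctrl.close_job(): hands the job in, once; it reports no verdict.
The state is a dict: "t": time; "joint_positions": joint angles; "qd": joint speeds; "effort": joint torques, N m; "tcp_pos": TCP position; "tcp_rot": TCP orientation; "contact_force": force on the tool from outside, world axes, zero at the start; "wrist_torque": the same for the moment, N m; "gripper_width": finger opening in m.
Only numpy, scipy, OpenCV 4.12 (cv2) and the standard library are available. Lean on these libraries where they do the work, as an engineer would, in place of code of your own. Each camera call takes 0.05 s, during which the arm holds its last target.

### The job

Take the magnifier by its upright handle and swing it on its arm to the left, at least sixty degrees from straight over the terminal box, so that it is clear of it. Then pick up the clip cover, which has a grip rib on top, set it squarely in the open box and press it down until both spring clips snap over its edges and it sits fully home. Do not let go: the job finishes with the gripper still holding the cover pressed firmly down on its seat; leave the cup, the spout and the pliers where they are.

Things in the scene. Friction and masses are not known exactly. Their poses are not given: they have to be found in the camera images.
- magnifier (a joint): Swing arm of the round magnifier, a hinge with an upright axis; it stays where it is left (about 0.5 N at the handle moves it). 0 rad = magnifier straight over the terminal box; it grows as the magnifier swings to the left (+y, clockwise seen from above), up to 1.7; 60 degrees is 1.05.
- magnifier_handle (a point): Middle of the upright black round handle at the free end of the swing arm: 14 mm in diameter, 43 mm tall, it stands on the arm 167 mm above the bench and its top is at 210 mm. It lies 183 mm from the hinge axis, beyond the magnifier ring (90 mm across, centre 130 mm from the axis, 158 to 168 mm above the bench).
- magnifier_hinge (a point): Point on the upright hinge axis of the swing arm, at the height of the handle's middle; the post below it is 18 mm in diameter.
- terminal_box: Open grey terminal box, fixed, 108 (x) by 128 mm (y). Origin: centre of its underside on the bench, z up; its x points to the magnifier's post, 130 mm behind. The mouth, 74 by 94 mm inside with flared lips 50 mm above the bench, takes the cover lying flat, rib up, its 90 mm length along the box's y, either way round.
- cover_home (a point): Where the point cover_rib must come when the cover is fully home: on the box's middle line, 58 mm above the bench.
- cover_rib (a point): Loose grey clip cover, flat on the bench, rib up: a plate 70 mm (its x) by 90 mm (its y), 8 mm thick (its ends are 1.5 mm thick lips at the top), about 120 g, with an upright grip rib in the middle, 14 mm thick (x), 50 mm long (y), its top 36 mm above the plate's underside. The point is in the middle of the rib, 22 mm above the underside; z up.
- clip_cover: The same cover; origin at the centre of its underside, axes as before. Pressing it in takes a force that rises over some 8 mm to about 8 to 15 N as it pushes the wedge heads apart, until 1 to 2 mm before the seat the clips spring back over it and the force drops.
- seat: The four black corner pads inside the box on which the cover comes to rest, tops 36 mm above the bench; origin 20 mm above the bench in the middle of the box.
- clip_left (a joint): Steel spring clip in the middle of the +y end of the box: 0 m = at rest, grows as its head is pushed outwards. The wedge head slopes inwards; its top is 59 mm, its flat underside 45 mm above the bench, and at rest it reaches 4 mm over the end of a cover that is home.
- clip_right (a joint): Steel spring clip in the middle of the -y end of the box: 0 m = at rest, grows as its head is pushed outwards. The wedge head slopes inwards; its top is 59 mm, its flat underside 45 mm above the bench, and at rest it reaches 4 mm over the end of a cover that is home.
- copper_cup: Bystander: copper cup, 64 mm across, 45 mm tall; origin at the centre of its underside.
- spout: Bystander: bent copper spout, 38 x 97 x 30 mm, lying; origin at the centre of its underside.
- pliers: Bystander: pair of pliers, 56 x 117 x 11 mm, lying; origin at the centre of its underside.

How it is judged:
On the way, in this order (a step that is already met when the one before it is completed fails the run):
1. the magnifier is swung clear to the left (value of joint magnifier above 0.95 rad), for 0.2 s.
2. the cover is lifted off the bench with the magnifier clear (height (world z) of clip_cover above 0.03 m and value of joint magnifier above 0.95 rad), for 0.1 s.
3. the cover is snapped in and home (z of cover_rib in the frame of terminal_box below 0.0592 m and horizontal distance between cover_rib and cover_home below 0.004 m and value of joint each of clip_left, clip_right below 0.0015 m), for 0.2 s.
At the end, for the whole second after the job is handed in: Magnifier over 0.95 rad to the left; cover level (0.04 rad), square (0.08 rad), within 4 mm of home in plan and 1.2 mm in height (2.5 mm below); both clips back within 1.5 mm; fingers touch the cover (over 2 N) and it is pressed on its seat with more than 4 N (all of step 3 and value of joint magnifier above 0.95 rad and z of cover_rib in the frame of terminal_box above 0.0555 m and angle between the x axis of clip_cover and the x axis of terminal_box, either way round below 0.08 rad and angle between clip_cover's own z axis and vertical below 0.04 rad and contact force between clip_cover and seat above 4 N and contact force between the fingers and clip_cover above 2 N); the arm keeps its last pose, push and grip.
It fails at once if the cup, the spout or the pliers is moved by more than 3 cm (distance of any of copper_cup, spout, pliers from where it was at the start of the episode above 0.03 m).
It also fails if it takes over 51 s, if anything falls off the work surface, if the arm or the gripper's body presses on something with over 40 N, if the wrist force passes 120 N, or if a joint passes its speed limit or range.

## Working session

There is one attempt and no reset: what is moved stays moved. The work goes in short steps, Python scripts to look and compute and a shell command to move; the robot and the scene stay as the last step left them, time stands still between calls to the robot, and variables do not carry over. Pictures are saved under pics/ and viewed, and the job is handed in when it is done.

```bash
ls; mkdir -p pics
cat > h.py <<'E'
import numpy as np,cv2
from cell import ctrl
def save(n,name,crop=None,s=1):
    im,d=ctrl.grab_frame(n); np.savez('pics/'+name+'.npz',im=im,d=d,T=np.array(ctrl.calibration(n)['T']))
    cv2.imwrite('pics/'+name+'.png',im[:,:,::-1]); return im,d
def ray(n,name,u,v):
    c=ctrl.calibration(n);T=np.load('pics/'+name+'.npz')['T']
    K=np.array([[c['fx'],0,c['cx']],[0,c['fy'],c['cy']],[0,0,1]])
    p=cv2.undistortPoints(np.array([[[u,v]]],float),K,np.array(c['D'],float))[0,0]
    return T[:3,3],T[:3,:3]@np.array([p[0],-p[1],-1.])
def atz(n,name,u,v,z):
    o,r=ray(n,name,u,v); return o+r*(z-o[2])/r[2]
def dep(n,name,u,v):
    o,r=ray(n,name,u,v); d=np.load('pics/'+name+'.npz')['d']; return o+r*d[int(round(v)),int(round(u))]
def crop(name,out,x0,y0,w,h,s):
    im=cv2.imread('pics/'+name+'.png')[y0:y0+h,x0:x0+w]; cv2.imwrite('pics/'+out+'.png',cv2.resize(im,None,fx=s,fy=s,interpolation=cv2.INTER_CUBIC))
E
python3 - <<'E'
from h import *
print(ctrl.read_state())
for n in ['scene','side','wrist']:
    save(n,n+'0'); print(n,np.round(ctrl.calibration(n)['T'],3).tolist())
E
```

```text
pics
{'t': 0.0, 'joint_positions': array([ 1.10668923e+00,  3.79395189e-01,  1.73477883e+00, -2.13150171e-05,
        1.02850555e+00, -3.32794578e-02]), 'qd': array([-3.18640717e-05, -3.16225095e-04,  5.90432546e-04,  8.43671452e-05,
        7.29631659e-04, -5.97646141e-04]), 'effort': array([-2.93717669e-03, -7.63691711e+01, -4.34379137e+01,  6.48710132e-02,
        4.23994835e-02, -5.75540298e-05]), 'tcp_pos': array([0.29216657, 0.63570513, 0.23829856]), 'tcp_rot': array([ 0.69067654,  0.15076741,  0.69085321, -0.1515155 ]), 'contact_force': array([-0.08867208, -0.22471831, -0.58772821]), 'wrist_torque': array([ 0.03936626, -0.04507666, -0.01125113]), 'gripper_width': 0.09135523010869788}
scene [[-0.901, -0.266, 0.343, 1.041], [0.434, -0.557, 0.708, 0.898], [0.002, 0.787, 0.617, 0.937], [0.0, 0.0, 0.0, 1.0]]
side [[0.236, 0.779, -0.581, -0.121], [-0.972, 0.194, -0.134, -0.137], [0.008, 0.596, 0.803, 1.084], [0.0, 0.0, 0.0, 1.0]]
wrist [[0.417, -0.868, -0.268, 0.217], [0.909, 0.399, 0.123, 0.671], [-0.0, -0.295, 0.955, 0.384], [0.0, 0.0, 0.0, 1.0]]
```

View pics/scene0.png

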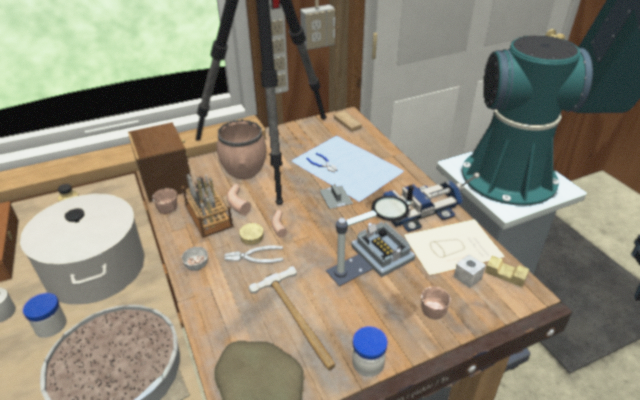

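View pics/side0.png

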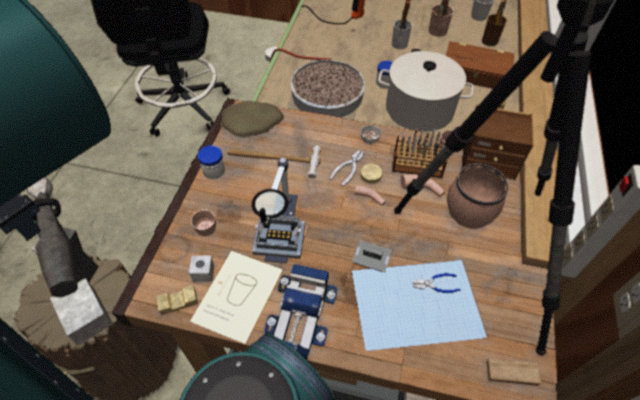

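View pics/wrist0.png

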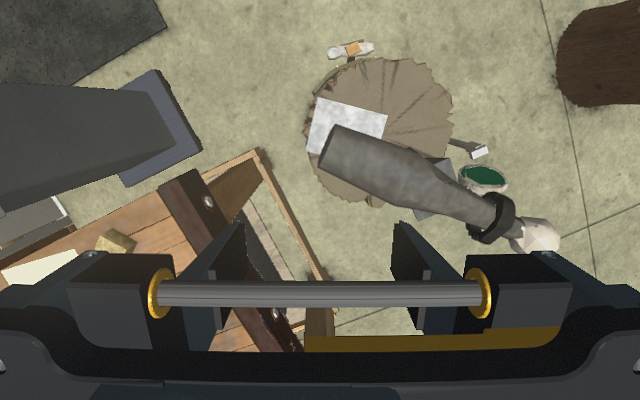

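Run:
```python
from h import *
crop('scene0','c1',310,170,160,120,5); crop('side0','c2',220,145,190,140,4)
```

```text
(no output)
```

View pics/c1.png

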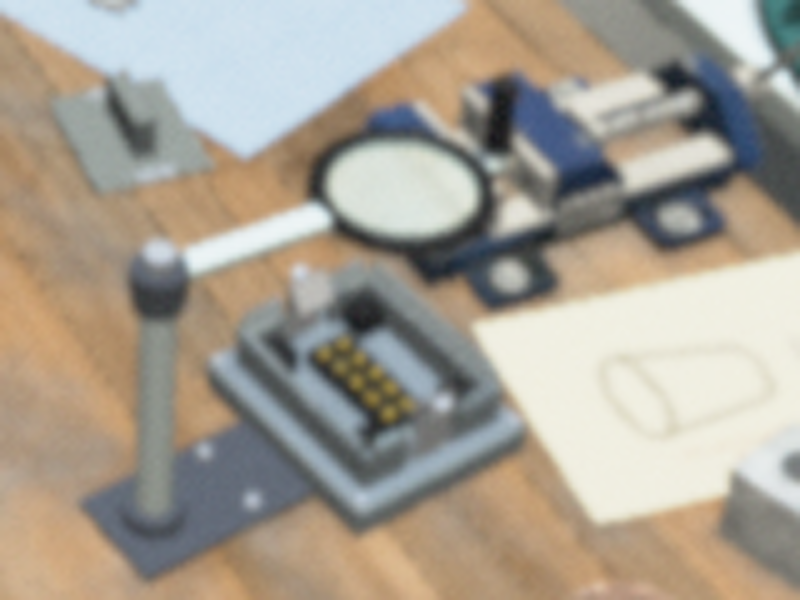

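View pics/c2.png

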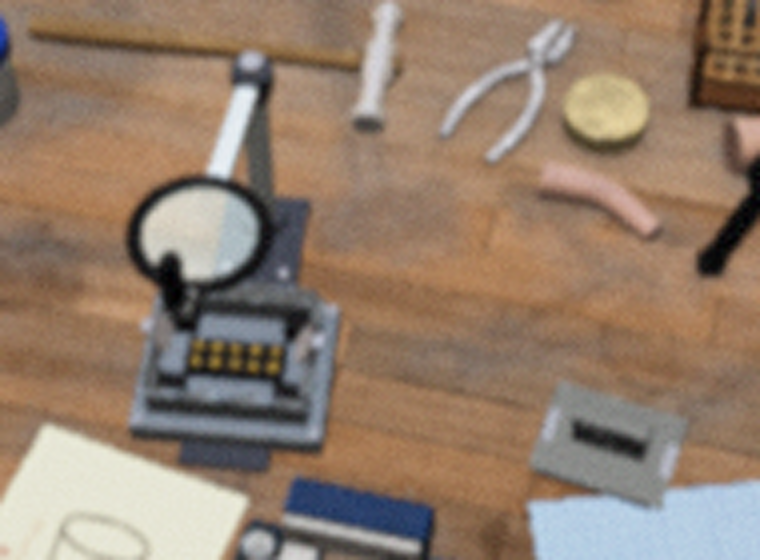

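Run:
```python
from h import *
np.set_printoptions(precision=4,suppress=True)
S=lambda u,v,z:print('scene',atz('scene','scene0',310+u/5,170+v/5,z),dep('scene','scene0',310+u/5,170+v/5))
D=lambda u,v,z:print('side',atz('side','side0',220+u/4,145+v/4,z),dep('side','side0',220+u/4,145+v/4))
print('handle top/mid');S(502,80,.21);D(171,258,.21);S(499,115,.188);D(173,282,.188)
print('hinge ball');S(158,275,.165);D(251,70,.165)
print('post base');S(150,518,.005)
print('cover corners, z .008')
for u,v in [(54,102),(145,80),(212,160),(100,190)]:S(u,v,.007)
for u,v in [(562,383),(688,422),(660,504),(532,466)]:D(u,v,.007)
print('rib top');
for u,v in [(120,73),(150,125)]:S(u,v,.036)
for u,v in [(575,425),(645,445)]:D(u,v,.036)
print('box lips outer base corners');
for u,v in [(210,365),(360,530),(522,430)]:S(u,v,.012)
for u,v in [(132,432),(322,445),(340,305)]:D(u,v,.012)
print('pads terminals')
for u,v in [(363,380)]:S(u,v,.03)
for u,v in [(237,357)]:D(u,v,.03)
print('clips')
for u,v in [(300,275),(440,405)]:S(u,v,.059)
for u,v in [(147,325),(318,338)]:D(u,v,.059)
```

```text
handle top/mid
scene [0.461  0.1359 0.21  ] [0.4615 0.1366 0.2106]
side [0.4596 0.1295 0.21  ] [0.4596 0.1295 0.21  ]
scene [0.4594 0.135  0.188 ] [0.4646 0.1418 0.1947]
side [0.4582 0.1299 0.188 ] [0.4551 0.1285 0.1927]
hinge ball
scene [0.6425 0.1431 0.165 ] [0.646  0.1497 0.1717]
side [0.6446 0.1387 0.165 ] [0.6359 0.1356 0.1755]
post base
scene [0.6429 0.1417 0.005 ] [0.6469 0.1493 0.0143]
cover corners, z .008
scene [ 0.5477 -0.1724  0.007 ] [ 0.5458 -0.1766  0.0034]
scene [ 0.49   -0.1682  0.007 ] [ 0.4908 -0.1668  0.0082]
scene [ 0.489  -0.0851  0.007 ] [ 0.4846 -0.0929 -0.0003]
scene [ 0.5582 -0.0889  0.007 ] [ 0.5584 -0.0884  0.0074]
side [ 0.5592 -0.0941  0.007 ] [ 0.5602 -0.094   0.0053]
side [ 0.5494 -0.1806  0.007 ] [ 0.5536 -0.1809  0.0003]
side [ 0.4845 -0.1721  0.007 ] [ 0.4833 -0.172   0.0091]
side [ 0.4921 -0.0869  0.007 ] [ 0.4958 -0.0866  0.0004]
rib top
scene [ 0.5173 -0.1471  0.036 ] [ 0.5167 -0.1482  0.0351]
scene [ 0.5232 -0.0969  0.036 ] [ 0.522  -0.0991  0.0339]
side [ 0.5117 -0.1092  0.036 ] [ 0.5166 -0.109   0.0279]
side [ 0.5079 -0.1553  0.036 ] [ 0.5141 -0.1555  0.0256]
box lips outer base corners
scene [0.5705 0.0666 0.012 ] [0.5744 0.0735 0.0197]
scene [0.5583 0.1978 0.012 ] [0.5541 0.1917 0.004 ]
scene [0.4511 0.175  0.012 ] [0.4529 0.1773 0.0148]
side [0.4513 0.1718 0.012 ] [0.4538 0.1732 0.0074]
side [0.4717 0.0488 0.012 ] [0.4737 0.0494 0.0084]
side [0.5812 0.0653 0.012 ] [0.589  0.0676 0.0001]
pads terminals
scene [0.5153 0.1254 0.03  ] [0.515  0.1249 0.0294]
side [0.5128 0.1175 0.03  ] [0.5123 0.1173 0.0309]
clips
scene [0.5224 0.0707 0.059 ] [0.5219 0.07   0.0583]
scene [0.5074 0.1808 0.059 ] [0.5075 0.181  0.0592]
side [0.505  0.1743 0.059 ] [0.5035 0.1735 0.0615]
side [0.522  0.0637 0.059 ] [0.5213 0.0635 0.0601]
```

```bash
cat >> h.py <<'E'
def yaw(s=None):
    s=s or ctrl.read_state(); from scipy.spatial.transform import Rotation as R
    q=s['tcp_rot']; M=R.from_quat([q[1],q[2],q[3],q[0]]).as_matrix()
    return np.arctan2(M[1,1],M[0,1]),M
E
python3 - <<'E'
from h import *
print(yaw())
np.set_printoptions(precision=4,suppress=True)
# cover pose: rib colours; fit
P=[(.5477,-.1724),(.49,-.1682),(.489,-.0851),(.5582,-.0889),(.5592,-.0941),(.5494,-.1806),(.4845,-.1721),(.4921,-.0869)]
P=np.array(P);print(P[:4].mean(0),P[4:].mean(0))
E
python3 -m crank '[{"linear":[0.03,-0.03,0.04],"roll":0}]' 100
```

```text
(np.float64(1.1399561624385934), array([[-3.87955522e-04,  4.17634181e-01,  9.08615177e-01],
       [-7.68343766e-04,  9.08614853e-01, -4.17634360e-01],
       [-9.99999630e-01, -8.60152363e-04, -3.16155302e-05]]))
[ 0.5212 -0.1287] [ 0.5213 -0.1334]
t: 0.23
tcp_pos: [0.3106, 0.6143, 0.2623]
tcp_rot: [0.69, 0.148, 0.692, -0.153]
contact_force: [-0.0, -0.2, -0.2]
gripper_width: 0.0916
```

```bash
python3 -m crank '[{"linear":[0.0115,-0.039,0],"roll":0.06},{"linear":[0.0115,-0.039,0],"roll":0.06},{"linear":[0.0115,-0.039,0],"roll":0.06},{"linear":[0.0115,-0.039,0],"roll":0.06},{"linear":[0.0115,-0.039,0],"roll":0.06}]'
python3 -m crank '[{"linear":[0.0115,-0.039,0],"roll":0},{"linear":[0.0115,-0.039,0],"roll":0},{"linear":[0.0115,-0.039,0],"roll":0},{"linear":[0.0115,-0.039,0],"roll":0},{"linear":[0.0115,-0.039,0],"roll":0}]'
python3 -m crank '[{"linear":[0.0,0,0],"roll":0},{"linear":[0.0,0,0],"roll":0}]'
python3 - <<'E'
from h import *
print(yaw()[0],ctrl.read_state()['joint_positions'])
E
```

```text
t: 0.65
tcp_pos: [0.3712, 0.4177, 0.2673]
tcp_rot: [0.706, 0.045, 0.706, -0.045]
contact_force: [1.0, 0.1, 0.4]
gripper_width: 0.0912
t: 1.07
tcp_pos: [0.4287, 0.2227, 0.2676]
tcp_rot: [0.706, 0.046, 0.706, -0.046]
contact_force: [2.2, 0.8, -0.1]
gripper_width: 0.0915
t: 1.23
tcp_pos: [0.4292, 0.223, 0.2676]
tcp_rot: [0.706, 0.048, 0.705, -0.047]
contact_force: [0.1, -0.2, -0.3]
gripper_width: 0.0907
1.4364319312031213 [ 4.31017224e-01 -9.73540828e-03  2.14399274e+00  7.76880302e-05
  1.00723784e+00 -1.00545620e+00]
```

```bash
python3 -m crank '[{"linear":[0.0105,-0.03,0],"roll":0.045},{"linear":[0.0105,-0.03,0],"roll":0.045},{"linear":[0.0105,-0.03,0],"roll":0.045},{"linear":[0,0,0],"roll":0}]'
python3 - <<'E'
from h import *
save('wrist','w1');save('side','s1');crop('s1','s1c',200,130,190,140,4)
E
```

```text
t: 1.57
tcp_pos: [0.4613, 0.1326, 0.2675]
tcp_rot: [0.707, -0.002, 0.707, 0.002]
contact_force: [0.0, 1.5, 0.2]
gripper_width: 0.091
```

View pics/w1.png

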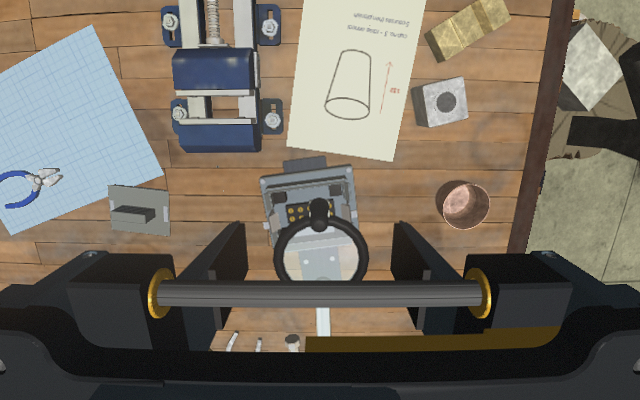

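View pics/s1c.png

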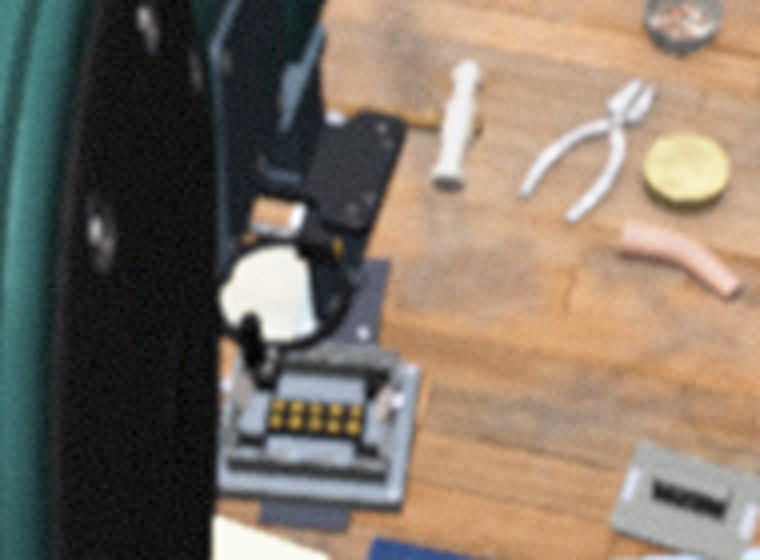

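Run:
```python
from h import *
np.set_printoptions(precision=4,suppress=True)
print(atz('wrist','w1',319,206,.21))
crop('w1','w1c',100,150,280,100,2.8);crop('w1','w1b',250,150,120,90,6)
crop('w1','w1a',100,175,80,70,8)
```

```text
[0.4453 0.1346 0.21  ]
```

View pics/w1b.png

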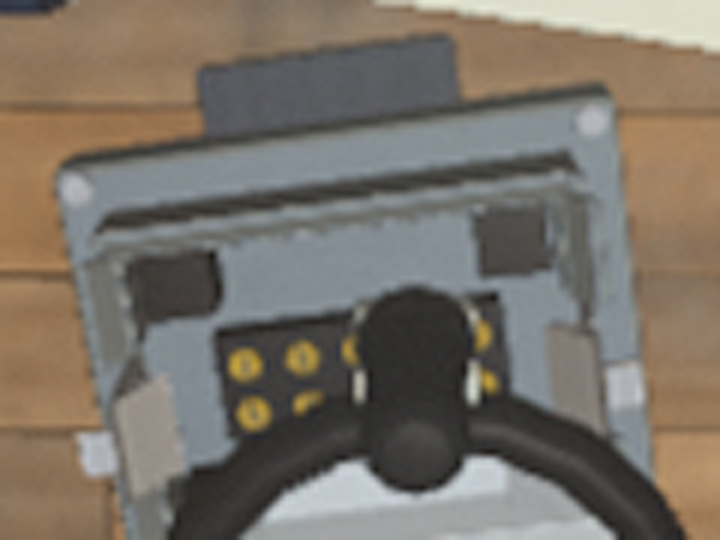

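View pics/w1a.png

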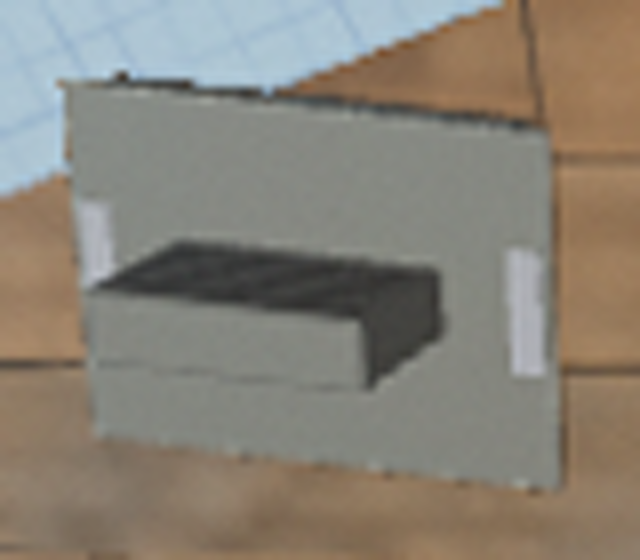

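Run:
```python
from h import *
np.set_printoptions(precision=4,suppress=True)
print(atz('wrist','w1',319.2,224.2,.21),ctrl.read_state()['tcp_pos'])
A=lambda u,v,z:atz('wrist','w1',100+(u-3.5)/8,175+(v-3.5)/8,z)
B=lambda u,v,z:atz('wrist','w1',250+(u-2.5)/6,150+(v-2.5)/6,z)
C=np.array([A(*p,.008) for p in [(68,82),(550,128),(562,488),(95,435)]]);print(C,C.mean(0),np.linalg.norm(np.diff(C,axis=0),axis=1))
R=np.array([A(*p,.036) for p in [(175,242),(438,268),(362,320),(90,290)]]);print(R,R.mean(0),np.linalg.norm(np.diff(R,axis=0),axis=1))
d=C[1]-C[0]+C[2]-C[3];print('cover yaw y-axis', np.arctan2(-d[0],d[1]))
d=R[1]-R[0]+R[2]-R[3];print('rib yaw y-axis', np.arctan2(-d[0],d[1]))
print('box base corners')
b=[B(62,165,.012),B(608,90,.012)];print(b)
d=b[1]-b[0];print(np.linalg.norm(d),np.arctan2(-d[0],d[1]))
print('clips out',B(97,455,.057),B(627,385,.057))
```

```text
[0.4592 0.1348 0.21  ] [0.4604 0.1349 0.2674]
[[ 0.4822 -0.1668  0.008 ]
 [ 0.4907 -0.0787  0.008 ]
 [ 0.5601 -0.0868  0.008 ]
 [ 0.5504 -0.1759  0.008 ]] [ 0.5209 -0.1271  0.008 ] [0.0885 0.0699 0.0897]
[[ 0.5029 -0.1326  0.036 ]
 [ 0.5073 -0.087   0.036 ]
 [ 0.5167 -0.102   0.036 ]
 [ 0.5116 -0.1497  0.036 ]] [ 0.5097 -0.1178  0.036 ] [0.0458 0.0177 0.048 ]
cover yaw y-axis -0.10216178020286745
rib yaw y-axis -0.10171824665667402
box base corners
[array([0.4702, 0.054 , 0.012 ]), array([0.4526, 0.1778, 0.012 ])]
0.1251057572908316 0.14122256939470007
clips out [0.5229 0.067  0.057 ] [0.5067 0.1791 0.057 ]
```

```bash
python3 -m crank '[{"linear":[-0.001,0,-0.03],"roll":0},{"linear":[0,0,-0.025],"roll":0},{"linear":[0,0,-0.0125],"roll":0},{"linear":[0,0,0],"roll":0}]' 60
python3 -m crank '[{"linear":[0,0,0],"roll":0},{"linear":[0,0,0],"roll":0},{"linear":[0,0,0],"roll":0},{"linear":[0,0,0],"roll":0},{"linear":[0,0,0],"roll":0}]' 0
python3 -m crank '[{"linear":[0,0,0],"roll":0},{"linear":[0,0,0],"roll":0},{"linear":[0,0,0],"roll":0}]'
```

```text
t: 2.0
tcp_pos: [0.4573, 0.1358, 0.1974]
tcp_rot: [0.706, -0.002, 0.709, 0.002]
contact_force: [-0.8, -0.1, -0.4]
gripper_width: 0.0674
t: 2.42
tcp_pos: [0.4596, 0.1348, 0.2008]
tcp_rot: [0.708, -0.001, 0.707, 0.002]
contact_force: [-0.0, -0.5, 0.1]
gripper_width: 0.0341
t: 2.67
tcp_pos: [0.4593, 0.1345, 0.2001]
tcp_rot: [0.707, -0.001, 0.707, 0.001]
contact_force: [-0.6, 0.6, 0.7]
gripper_width: 0.0144
```

Run:
```python
import numpy as np
p=np.linspace(-.03,1.30,16);r=.1837
P=np.c_[.643-r*np.cos(p),.140+r*np.sin(p)];print(p[1]-p[0]);print(np.round(np.diff(P,axis=0),4))
```

```text
0.08866666666666667
[[0.0002 0.0163]
 [0.0017 0.0162]
 [0.0031 0.016 ]
 [0.0045 0.0156]
 [0.0059 0.0152]
 [0.0072 0.0146]
 [0.0085 0.0139]
 [0.0097 0.0131]
 [0.0108 0.0122]
 [0.0118 0.0112]
 [0.0128 0.0101]
 [0.0136 0.0089]
 [0.0143 0.0077]
 [0.015  0.0064]
 [0.0155 0.005 ]]
```

```bash
python3 -m crank '[{"linear":[0.0002,0.0163,0],"roll":-0.0887},{"linear":[0.0017,0.0162,0],"roll":-0.0887},{"linear":[0.0031,0.016,0],"roll":-0.0887},{"linear":[0,0,0],"roll":0}]'
```

```text
t: 3.0
tcp_pos: [0.4649, 0.1848, 0.2001]
tcp_rot: [0.701, 0.094, 0.701, -0.094]
contact_force: [2.1, 0.5, 2.8]
gripper_width: 0.0132
```

Low forces; the magnifier follows. Continue.

```bash
python3 -m crank '[{"linear":[0.0045,0.0156,0],"roll":-0.0887},{"linear":[0.0059,0.0152,0],"roll":-0.0887},{"linear":[0.0072,0.0146,0],"roll":-0.0887},{"linear":[0.0085,0.0139,0],"roll":-0.0887}]'
python3 -m crank '[{"linear":[0.0097,0.0131,0],"roll":-0.0887},{"linear":[0.0108,0.0122,0],"roll":-0.0887},{"linear":[0.0118,0.0112,0],"roll":-0.0887},{"linear":[0.0128,0.0101,0],"roll":-0.0887}]'
python3 -m crank '[{"linear":[0.0136,0.0089,0],"roll":-0.0887},{"linear":[0.0143,0.0077,0],"roll":-0.0887},{"linear":[0.015,0.0064,0],"roll":-0.0887},{"linear":[0.0155,0.005,0],"roll":-0.0887},{"linear":[0,0,0],"roll":0}]'
```

```text
t: 3.33
tcp_pos: [0.4909, 0.2427, 0.2002]
tcp_rot: [0.674, 0.216, 0.673, -0.216]
contact_force: [7.9, -6.8, -0.7]
gripper_width: 0.013
t: 3.67
tcp_pos: [0.5362, 0.2891, 0.2001]
tcp_rot: [0.625, 0.331, 0.625, -0.331]
contact_force: [4.7, -8.2, 2.2]
gripper_width: 0.0133
t: 4.08
tcp_pos: [0.5961, 0.3171, 0.2001]
tcp_rot: [0.557, 0.437, 0.556, -0.436]
contact_force: [0.7, -1.2, 7.8]
gripper_width: 0.0131
```

```bash
python3 -m crank '[{"linear":[0,0,0],"roll":0},{"linear":[0,0,0],"roll":0}]'
python3 - <<'E'
from h import *
p=ctrl.read_state()['tcp_pos'];print(yaw()[0],ctrl.read_state()['joint_positions'], np.arctan2(p[1]-.14,.643-p[0]),np.hypot(p[1]-.14,.643-p[0]))
save('scene','sc2');save('side','sd2')
crop('sc2','sc2c',290,150,200,150,4)
E
```

```text
t: 4.25
tcp_pos: [0.5937, 0.3165, 0.2001]
tcp_rot: [0.558, 0.435, 0.558, -0.435]
contact_force: [1.6, -3.8, 3.4]
gripper_width: 0.0134
0.24670471101459374 [ 4.55217369e-01  3.82384007e-01  1.80981343e+00 -4.20388957e-04
  9.49523222e-01  2.08757366e-01] 1.298474120566142 0.18322935216439193
```

View pics/sc2c.png

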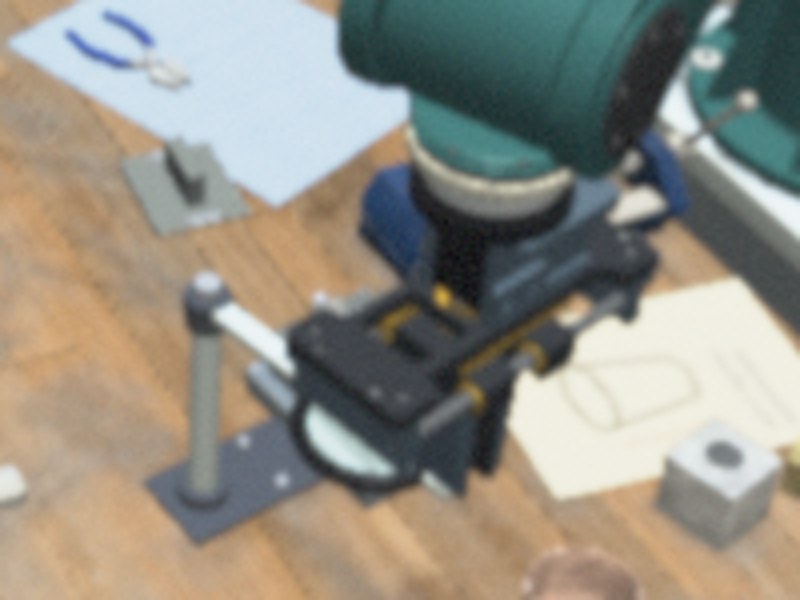

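```bash
python3 -m crank '[{"linear":[0,0,0],"roll":0},{"linear":[0,0,0],"roll":0},{"linear":[0,0,0],"roll":0}]' 60
python3 -m crank '[{"linear":[0,0,0.025],"roll":0},{"linear":[0,0,0.03],"roll":0},{"linear":[0,0,0.03],"roll":0}]'
python3 -m crank '[{"linear":[-0.007,-0.04,0],"roll":-0.08},{"linear":[-0.007,-0.04,0],"roll":-0.08},{"linear":[-0.007,-0.04,0],"roll":-0.08},{"linear":[-0.007,-0.04,0],"roll":-0.08},{"linear":[-0.007,-0.04,0],"roll":-0.03}]'
python3 -m crank '[{"linear":[-0.007,-0.038,0],"roll":0},{"linear":[-0.007,-0.038,0],"roll":0},{"linear":[-0.007,-0.038,0],"roll":0},{"linear":[-0.007,-0.038,0],"roll":0},{"linear":[-0.007,-0.038,0],"roll":0}]'
python3 -m crank '[{"linear":[0,0,0],"roll":0},{"linear":[0,0,0],"roll":0}]'
python3 - <<'E'
from h import *
print(yaw()[0])
save('side','sd3');crop('sd3','sd3c',220,145,190,140,4)
E
```

```text
t: 4.6
tcp_pos: [0.5933, 0.3171, 0.1998]
tcp_rot: [0.557, 0.435, 0.558, -0.435]
contact_force: [-0.2, 1.1, 0.0]
gripper_width: 0.0305
t: 4.85
tcp_pos: [0.5931, 0.3169, 0.2853]
tcp_rot: [0.557, 0.435, 0.558, -0.436]
contact_force: [0.1, 0.6, -0.5]
gripper_width: 0.0499
t: 5.27
tcp_pos: [0.5578, 0.1156, 0.2849]
tcp_rot: [0.472, 0.527, 0.472, -0.527]
contact_force: [1.3, -0.4, -0.8]
gripper_width: 0.0548
t: 5.68
tcp_pos: [0.5229, -0.0744, 0.285]
tcp_rot: [0.473, 0.526, 0.473, -0.525]
contact_force: [-0.4, 0.5, -1.5]
gripper_width: 0.0546
t: 5.85
tcp_pos: [0.5234, -0.0743, 0.285]
tcp_rot: [0.472, 0.526, 0.472, -0.526]
contact_force: [-0.2, 0.7, 0.1]
gripper_width: 0.055
-0.10826093411563834
```

View pics/sd3.png

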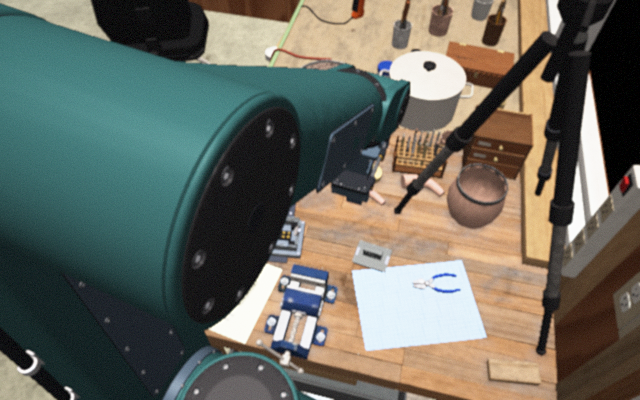

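```bash
python3 -m crank '[{"linear":[-0.001,-0.028,-0.03],"roll":0},{"linear":[-0.001,-0.028,-0.03],"roll":0},{"linear":[0,0,0],"roll":0},{"linear":[0,0,0],"roll":0}]'
python3 - <<'E'
from h import *
print(yaw()[0])
save('wrist','w3');save('scene','sc3')
E
```

```text
t: 6.23
tcp_pos: [0.5213, -0.1283, 0.2236]
tcp_rot: [-0.472, -0.525, -0.474, 0.526]
contact_force: [-0.6, 0.5, 1.1]
gripper_width: 0.0546
-0.10569158385047296
```

View pics/w3.png

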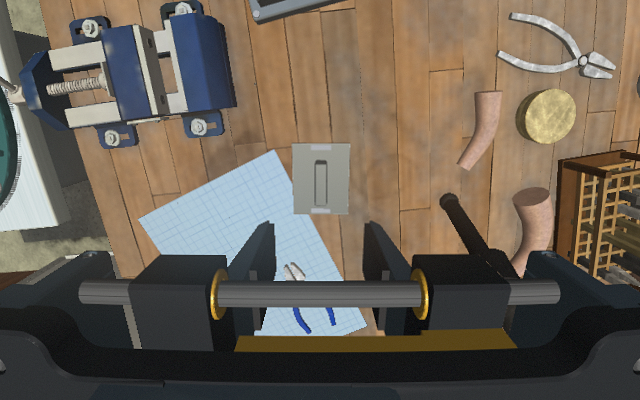

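View pics/sc3.png

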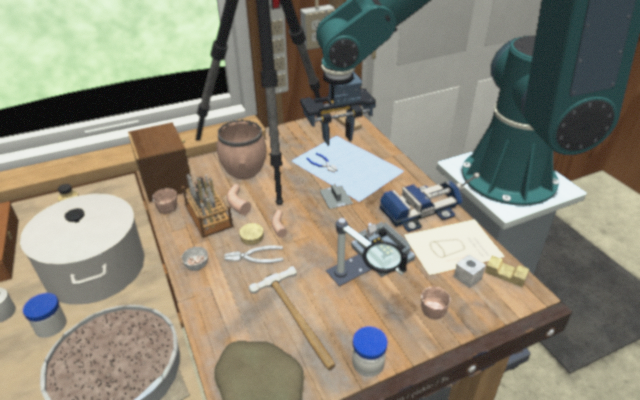

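Run:
```python
from h import *
crop('w3','w3c',280,130,90,100,6)
crop('sc3','sc3c',310,190,120,100,6)
```

```text
(no output)
```

View pics/w3c.png

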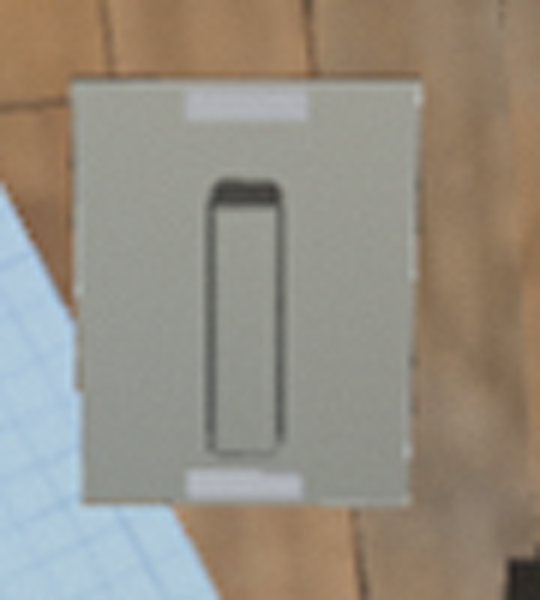

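View pics/sc3c.png

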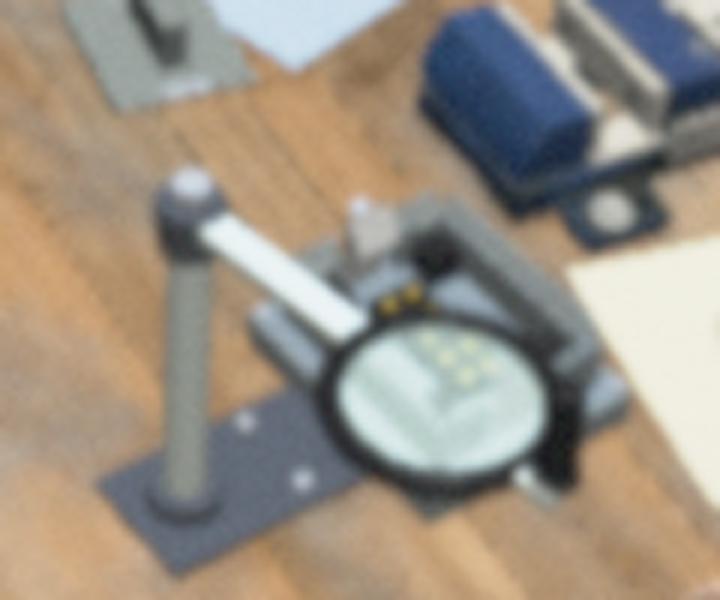

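Run:
```python
from h import *
np.set_printoptions(precision=4,suppress=True)
A=lambda u,v,z:atz('wrist','w3',280+(u-2.5)/6,130+(v-2.5)/6,z)
C=np.array([A(*p,.008) for p in [(72,80),(420,80),(408,502),(84,502)]]);print(C,C.mean(0),np.linalg.norm(np.diff(C,axis=0),axis=1))
R=np.array([A(*p,.036) for p in [(212,205),(280,205),(280,454),(212,454)]]);print(R,R.mean(0),np.linalg.norm(np.diff(R,axis=0),axis=1))
for d in (C[0]-C[3]+C[1]-C[2],R[0]-R[3]+R[1]-R[2]):print('yaw',np.arctan2(-d[0],d[1]))
h=atz('scene','sc3',310+567/6,190+390/6,.21);print(h,np.arctan2(h[1]-.14,.643-h[0])+.139)
s=ctrl.read_state();print(s['tcp_pos'],yaw(s)[0])
```

```text
[[ 0.4945 -0.0817  0.008 ]
 [ 0.5634 -0.089   0.008 ]
 [ 0.5541 -0.1777  0.008 ]
 [ 0.4854 -0.1705  0.008 ]] [ 0.5243 -0.1297  0.008 ] [0.0693 0.0892 0.0691]
[[ 0.5204 -0.1046  0.036 ]
 [ 0.5331 -0.106   0.036 ]
 [ 0.5283 -0.1548  0.036 ]
 [ 0.5151 -0.1535  0.036 ]] [ 0.5242 -0.1297  0.036 ] [0.0127 0.0491 0.0133]
yaw -0.10337830002624128
yaw -0.10336533272227434
[0.5935 0.3191 0.21  ] 1.4401899570200494
[ 0.5225 -0.1278  0.2257] -0.10445785875927914
```

```bash
python3 -m crank '[{"linear":[0.002,-0.002,-0.035],"roll":0},{"linear":[0,0,-0.035],"roll":0},{"linear":[0,0,-0.035],"roll":0},{"linear":[0,0,-0.03],"roll":0},{"linear":[0,0,0],"roll":0}]' 55
python3 - <<'E'
from h import *
save('wrist','w4');s=ctrl.read_state();print(s['tcp_pos'],yaw(s)[0])
E
```

```text
t: 6.75
tcp_pos: [0.522, -0.1291, 0.0865]
tcp_rot: [-0.472, -0.524, -0.475, 0.526]
contact_force: [-2.1, 0.4, 0.1]
gripper_width: 0.0501
[ 0.5232758  -0.12959725  0.08912725] -0.10409784662418133
```

View pics/w4.png

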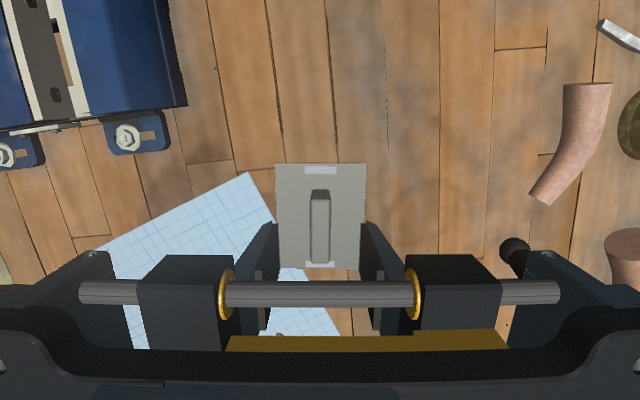

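Run:
```python
from h import *
crop('w4','w4c',260,150,120,125,5)
```

```text
(no output)
```

View pics/w4c.png

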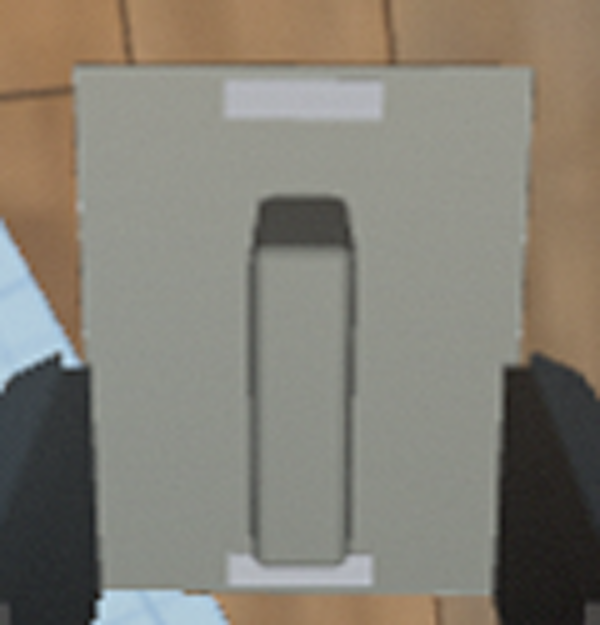

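Run:
```python
from h import *
np.set_printoptions(precision=4,suppress=True)
A=lambda u,v,z:atz('wrist','w4',260+(u-2)/5,150+(v-2)/5,z)
C=np.array([A(*p,.008) for p in [(73,67),(533,67),(495,594),(103,589)]]);print(C.mean(0),np.linalg.norm(np.diff(C,axis=0),axis=1))
R=np.array([A(*p,.036) for p in [(252,246),(353,246),(347,565),(256,565)]]);print(R.mean(0),np.linalg.norm(np.diff(R,axis=0),axis=1))
for d in (C[0]-C[3]+C[1]-C[2],R[0]-R[3]+R[1]-R[2]):print('yaw',np.arctan2(-d[0],d[1]))
```

```text
[ 0.5241 -0.1312  0.008 ] [0.0701 0.0905 0.0668]
[ 0.5243 -0.1309  0.036 ] [0.0139 0.0494 0.0135]
yaw -0.11005109850763897
yaw -0.1057840875956735
```

```bash
python3 -m crank '[{"linear":[0.001,-0.0015,-0.025],"roll":0},{"linear":[0,0,-0.018],"roll":0},{"linear":[0,0,-0.010],"roll":0},{"linear":[0,0,0],"roll":0},{"linear":[0,0,0],"roll":0}]'
python3 -m crank '[{"linear":[0,0,0],"roll":0},{"linear":[0,0,0],"roll":0},{"linear":[0,0,0],"roll":0},{"linear":[0,0,0],"roll":0},{"linear":[0,0,0],"roll":0}]' 0
python3 -m crank '[{"linear":[0,0,0],"roll":0},{"linear":[0,0,0],"roll":0},{"linear":[0,0,0],"roll":0}]'
```

```text
t: 7.22
tcp_pos: [0.5259, -0.1324, 0.0386]
tcp_rot: [0.473, 0.526, 0.473, -0.525]
contact_force: [0.6, -0.7, 0.1]
gripper_width: 0.0504
t: 7.63
tcp_pos: [0.525, -0.1325, 0.0374]
tcp_rot: [0.473, 0.526, 0.473, -0.526]
contact_force: [-0.8, -0.4, 0.6]
gripper_width: 0.0199
t: 7.88
tcp_pos: [0.5248, -0.1325, 0.0372]
tcp_rot: [-0.473, -0.526, -0.473, 0.526]
contact_force: [-2.0, 0.6, 6.2]
gripper_width: 0.0146
```

```bash
python3 -m crank '[{"linear":[0,0,0.02],"roll":0},{"linear":[0,0,0.035],"roll":0},{"linear":[0,0,0.035],"roll":0},{"linear":[-0.002,0.02,0.035],"roll":0.08},{"linear":[-0.002,0.03,0.01],"roll":0.08}]'
python3 -m crank '[{"linear":[-0.002,0.035,0],"roll":0.08},{"linear":[0,0,0],"roll":0},{"linear":[0,0,0],"roll":0},{"linear":[0,0,0],"roll":0}]'
python3 - <<'E'
from h import *
save('wrist','w5');s=ctrl.read_state();print(s['tcp_pos'],yaw(s)[0])
E
```

```text
t: 8.3
tcp_pos: [0.523, -0.0836, 0.1767]
tcp_rot: [0.516, 0.487, 0.512, -0.485]
contact_force: [1.7, 0.6, -1.5]
gripper_width: 0.0138
t: 8.63
tcp_pos: [0.5188, -0.0476, 0.1718]
tcp_rot: [0.532, 0.465, 0.532, -0.465]
contact_force: [-0.7, 0.4, -0.9]
gripper_width: 0.0135
[ 0.51878553 -0.04795334  0.17171323] 0.13354289431222163
```

View pics/w5.png

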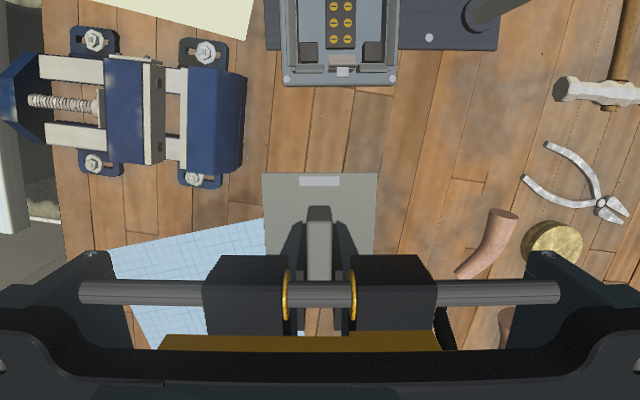

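```bash
python3 -m crank '[{"linear":[-0.002,0.035,0],"roll":0.006},{"linear":[-0.002,0.035,0],"roll":0},{"linear":[0,0,0],"roll":0},{"linear":[0,0,0],"roll":0},{"linear":[0,0,0],"roll":0}]'
python3 - <<'E'
from h import *
save('wrist','w6');s=ctrl.read_state();print(s['tcp_pos'],yaw(s)[0])
crop('w6','w6a',240,0,180,130,4.4)
crop('w6','w6b',240,150,160,100,5)
E
```

```text
t: 9.1
tcp_pos: [0.5149, 0.0218, 0.1717]
tcp_rot: [0.534, 0.464, 0.534, -0.464]
contact_force: [-0.2, -0.4, -1.1]
gripper_width: 0.0139
[0.51497397 0.02151956 0.17178408] 0.13936111036207227
```

View pics/w6.png

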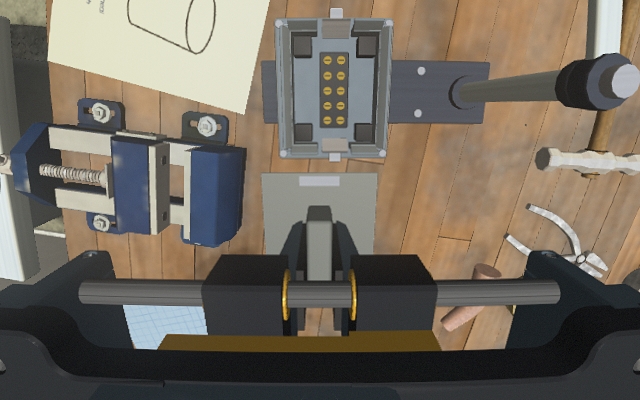

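View pics/w6a.png

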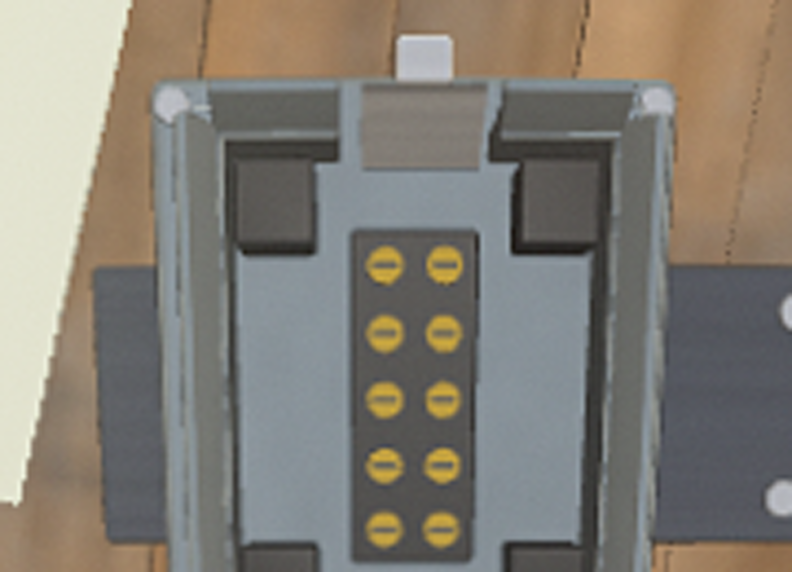

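View pics/w6b.png

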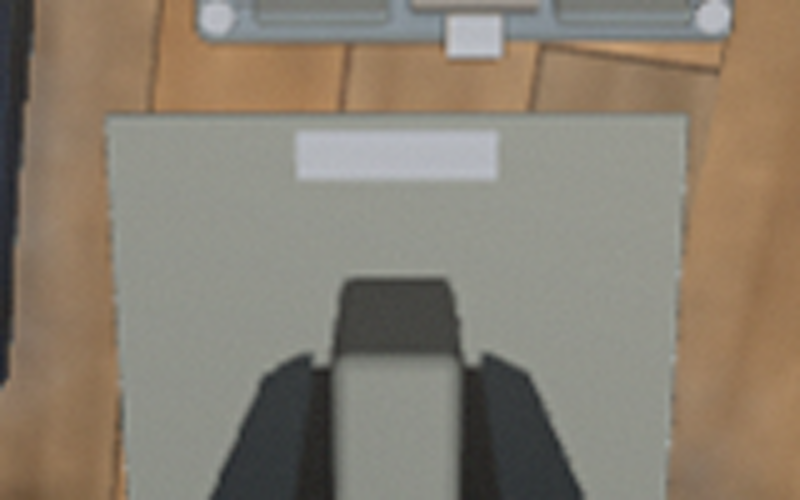

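Run:
```python
from h import *
crop('w6','w6d',260,100,150,70,5.3)
```

```text
(no output)
```

View pics/w6d.png

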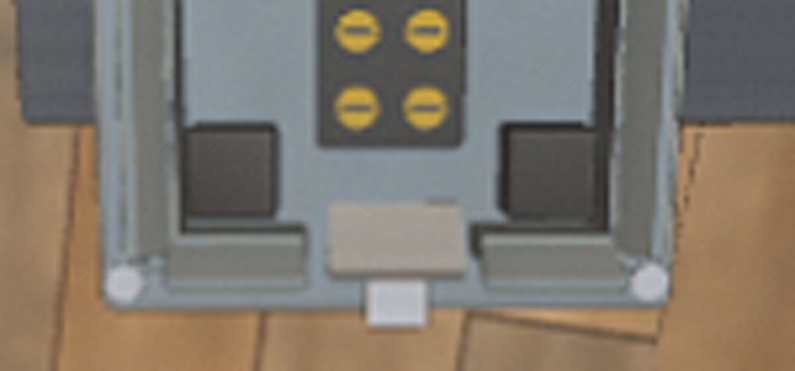

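Run:
```python
from h import *
np.set_printoptions(precision=4,suppress=True)
a=lambda u,v:(240+(u-1.7)/4.4,(v-1.7)/4.4)
b=lambda u,v:(240+(u-2)/5,150+(v-2)/5)
d=lambda u,v:(260+(u-2.1)/5.3,100+(v-2.1)/5.3)
W=lambda p,z:atz('wrist','w6',*p,z)
def rep(n,P):
    P=np.array(P);dd=P[0]-P[3]+P[1]-P[2];print(n,P.mean(0),np.linalg.norm(np.diff(P,axis=0),axis=1),'yaw',np.arctan2(-dd[0],dd[1]))
rep('pads',[W(a(272,200),.036),W(a(561,200),.036),W(d(555,170),.036),W(d(231,170),.036)])
rep('base',[W(a(155,82),.012),W(a(675,82),.012),W(d(667,307),.012),W(d(104,307),.012)])
rep('screws',[W(a(172,103),.014),W(a(656,100),.014),W(d(650,281),.014),W(d(124,284),.014)])
rep('term',[W(a(352,230),.032),W(a(476,230),.032),W(d(463,145),.032),W(d(320,145),.032)])
rep('clips',[W(a(398,37),.055),W(a(452,37),.055),W(d(427,326),.055),W(d(368,326),.055)])
s=ctrl.read_state();print(s['tcp_pos'],yaw(s)[0])
l,r=W(b(106,114),.1427),W(b(688,114),.1427);e=r-l;L=np.linalg.norm(e);e/=L;y=np.array([-e[1],e[0],0])
print('cover',l,r,L,'yaw',np.arctan2(e[1],e[0]),'centre',(l+r)/2-.045*y)
l,r=W(b(334,355),.1707),W(b(461,355),.1707);print('rib front',l,r,np.linalg.norm(r-l),(l+r)/2-.025*y)
# by depth
dm=np.load('pics/w6.npz')['d']
for n,p in [('cov',b(200,200)),('cov',b(600,200)),('pad',a(272,200)),('pad',d(555,170)),('base',d(130,298)),('screw',a(172,103)),('floor',a(280,350)),('tab',a(425,57)),('tab',d(397,302))]:print(n,dep('wrist','w6',*p))
```

```text
pads [0.5152 0.1216 0.036 ] [0.0563 0.0734 0.0562] yaw 0.1457853337596964
base [0.5155 0.1215 0.012 ] [0.1081 0.1287 0.1085] yaw 0.13924633753420532
screws [0.5154 0.1218 0.014 ] [0.1002 0.1194 0.1003] yaw 0.14255089750482933
term [0.515  0.1211 0.032 ] [0.0246 0.0645 0.025 ] yaw 0.14850111589978485
clips [0.5154 0.1213 0.055 ] [0.0096 0.1207 0.0098] yaw 0.1421825361406263
[0.515  0.0215 0.1718] 0.13936111036207227
cover [0.4751 0.0635 0.1427] [0.5433 0.073  0.1427] 0.06892079724925862 yaw 0.13946245384056422 centre [0.5154 0.0237 0.1427]
rib front [0.5054 0.0479 0.1707] [0.5185 0.0497 0.1707] 0.013232559457301136 [0.5154 0.0241 0.1707]
cov [0.4871 0.0543 0.1421]
cov [0.5349 0.061  0.1422]
pad [0.4819 0.154  0.0352]
pad [0.5484 0.0892 0.0356]
base [0.4762 0.0538 0.0189]
screw [0.4585 0.1719 0.0211]
floor [0.4861 0.1277 0.0203]
tab [0.5073 0.177  0.0582]
tab [0.523  0.066  0.0582]
```

```bash
python3 -m crank '[{"linear":[0,0.033,0],"roll":0.003},{"linear":[0,0.033,0],"roll":0},{"linear":[0,0.0317,0],"roll":0},{"linear":[0,0,-0.02],"roll":0},{"linear":[0,0,-0.02],"roll":0}]'
python3 -m crank '[{"linear":[0,0,-0.02],"roll":0},{"linear":[0,0,0],"roll":0},{"linear":[0,0,0],"roll":0},{"linear":[0,0,0],"roll":0}]'
python3 - <<'E'
from h import *
s=ctrl.read_state();print(s['tcp_pos'],yaw(s)[0])
save('wrist','w7');save('scene','sc7');save('side','sd7')
crop('sc7','sc7c',310,150,160,120,5)
E
```

```text
t: 9.57
tcp_pos: [0.516, 0.1207, 0.1323]
tcp_rot: [0.535, 0.463, 0.534, -0.462]
contact_force: [0.8, 0.4, -1.4]
gripper_width: 0.0141
t: 9.9
tcp_pos: [0.5155, 0.1196, 0.1128]
tcp_rot: [0.534, 0.463, 0.534, -0.463]
contact_force: [0.1, -0.0, -1.0]
gripper_width: 0.014
[0.51553193 0.11959545 0.11281578] 0.14237817850768678
```

View pics/w7.png

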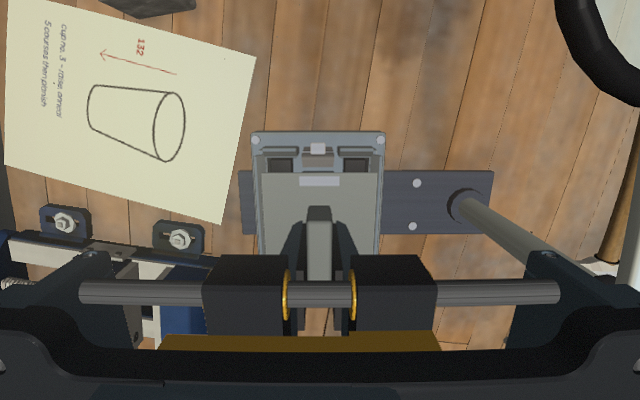

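View pics/sc7c.png

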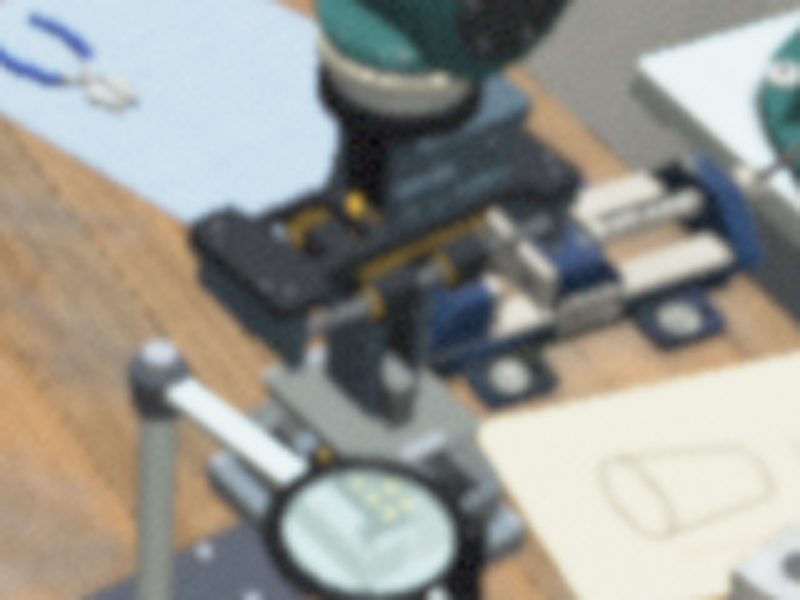

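Run:
```python
from h import *
crop('w7','w7c',240,120,160,120,5)
```

```text
(no output)
```

View pics/w7c.png

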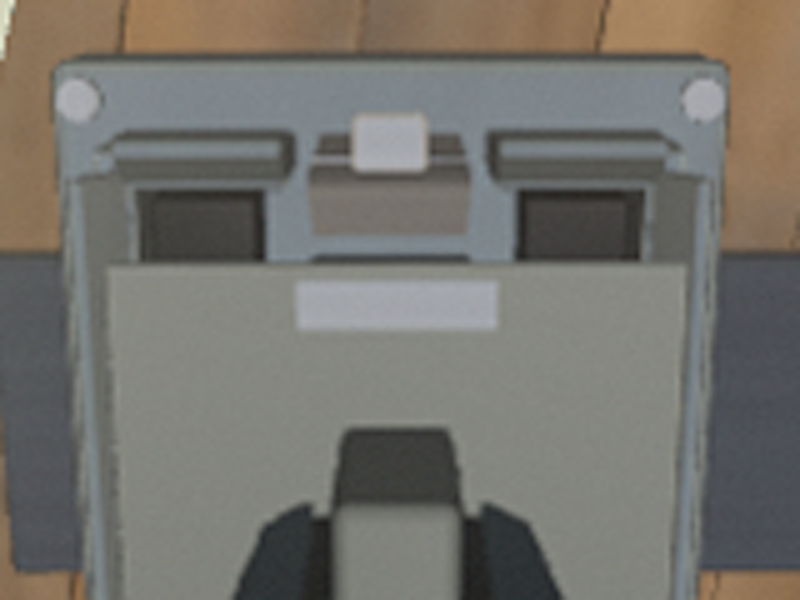

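Run:
```python
from h import *
np.set_printoptions(precision=4,suppress=True)
b=lambda u,v:(240+(u-2)/5,120+(v-2)/5)
W=lambda p,z:atz('wrist','w7',*p,z)
e=np.array([np.cos(.142),np.sin(.142),0]);y=np.array([-e[1],e[0],0]);B=np.array([.5153,.1215,0])
L=lambda P:np.array([(P-B)@e,(P-B)@y])*1000
def pr(n,P,Q):print(n,L(P),L(Q),L((P+Q)/2))
s=ctrl.read_state();z=s['tcp_pos'][2]-.037+.008
pr('cover edge',W(b(107,266),z),W(b(687,266),z))
pr('rib',W(b(334,505),z+.028),W(b(461,505),z+.028))
pr('tab top',W(b(353,114),.059),W(b(430,114),.059))
pr('tab bottom',W(b(353,170),.059),W(b(430,170),.059))
pr('head lo edge',W(b(312,235),.045),W(b(468,235),.045))
pr('screws',W(b(77,100),.020),W(b(703,100),.020))
pr('pad back',W(b(142,195),.036),W(b(640,195),.036))
pr('side lip outer @400',W(b(72,400),.05),W(b(710,400),.05))
pr('tcp',s['tcp_pos'],s['tcp_pos'])
```

```text
cover edge [-33.3726  45.0852] [35.2968 45.105 ] [ 0.9621 45.0951]
rib [-5.6481 25.7333] [ 7.575 25.733] [ 0.9635 25.7332]
tab top [-4.7963 60.0285] [ 5.3249 60.0325] [ 0.2643 60.0305]
tab bottom [-4.8508 52.6475] [ 5.3749 52.651 ] [ 0.2621 52.6493]
head lo edge [-11.2036  41.1759] [11.2442 41.1819] [ 0.0203 41.1789]
screws [-49.2089  57.8934] [49.1592 57.931 ] [-0.0249 57.9122]
pad back [-36.9558  45.5017] [37.2655 45.525 ] [ 0.1548 45.5134]
side lip outer @400 [-46.2523  17.8635] [46.6013 17.8748] [ 0.1745 17.8691]
tcp [ 0.1088 -1.5267] [ 0.1088 -1.5267] [ 0.1088 -1.5267]
```

```bash
python3 -m crank '[{"linear":[-0.0005,-0.0001,-0.015],"roll":0},{"linear":[0,0,-0.008],"roll":0},{"linear":[0,0,0],"roll":0},{"linear":[0,0,0],"roll":0}]'
python3 -m crank '[{"linear":[0,0,-0.004],"roll":0},{"linear":[0,0,0],"roll":0},{"linear":[0,0,0],"roll":0}]'
```

```text
t: 10.38
tcp_pos: [0.5142, 0.1201, 0.0891]
tcp_rot: [0.534, 0.463, 0.535, -0.463]
contact_force: [0.1, -0.8, -1.4]
gripper_width: 0.014
t: 10.63
tcp_pos: [0.5144, 0.1201, 0.0852]
tcp_rot: [0.535, 0.463, 0.535, -0.463]
contact_force: [0.3, -0.3, -1.0]
gripper_width: 0.0143
```

```bash
python3 -m crank '[{"linear":[0,0,-0.003],"roll":0},{"linear":[0,0,0],"roll":0},{"linear":[0,0,0],"roll":0}]'
python3 -m crank '[{"linear":[0,0,-0.003],"roll":0},{"linear":[0,0,0],"roll":0},{"linear":[0,0,0],"roll":0}]'
python3 - <<'E'
from h import *
s=ctrl.read_state();print(s['tcp_pos'],yaw(s)[0],s['contact_force'],s['wrist_torque'])
save('wrist','w8')
crop('w8','w8c',240,120,160,120,5)
E
```

```text
t: 10.88
tcp_pos: [0.5145, 0.1201, 0.082]
tcp_rot: [0.535, 0.463, 0.534, -0.463]
contact_force: [0.4, -1.4, -1.0]
gripper_width: 0.014
t: 11.13
tcp_pos: [0.5146, 0.1202, 0.079]
tcp_rot: [0.535, 0.463, 0.534, -0.463]
contact_force: [2.3, -1.6, -0.0]
gripper_width: 0.0138
[0.51462459 0.12018627 0.0790193 ] 0.1435240535413969 [ 2.33414414 -1.58830085 -0.03771382] [-0.19440178 -0.28228795 -0.00702099]
```

View pics/w8c.png

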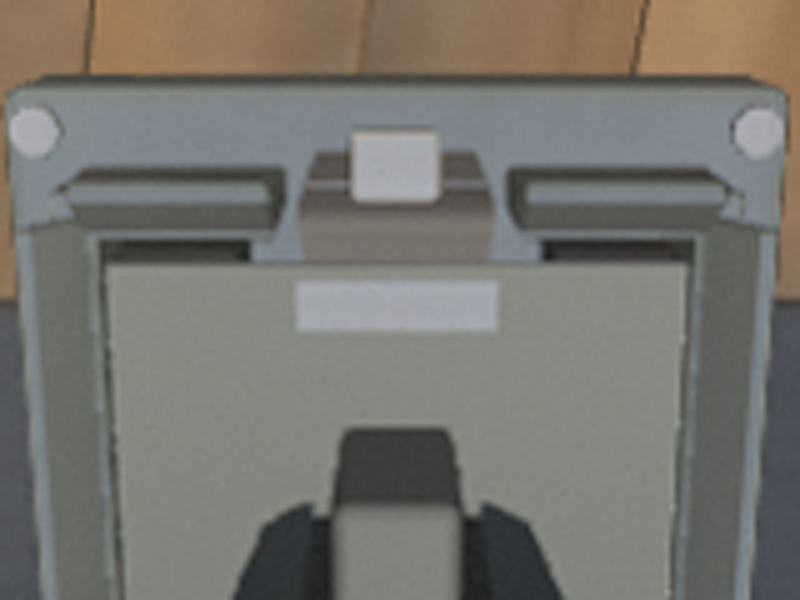

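```bash
python3 -m crank '[{"linear":[0,0,-0.002],"roll":0},{"linear":[0,0,0],"roll":0},{"linear":[0,0,0],"roll":0}]'
python3 -m crank '[{"linear":[0,0,-0.002],"roll":0},{"linear":[0,0,0],"roll":0},{"linear":[0,0,0],"roll":0}]'
python3 -m crank '[{"linear":[0,0,-0.002],"roll":0},{"linear":[0,0,0],"roll":0},{"linear":[0,0,0],"roll":0}]'
```

```text
t: 11.43
tcp_pos: [0.5146, 0.1202, 0.0771]
tcp_rot: [0.535, 0.463, 0.534, -0.463]
contact_force: [3.1, -1.0, 1.8]
gripper_width: 0.0139
t: 11.68
tcp_pos: [0.5142, 0.1201, 0.0748]
tcp_rot: [0.535, 0.463, 0.535, -0.463]
contact_force: [2.2, -0.1, -2.4]
gripper_width: 0.0138
t: 11.93
tcp_pos: [0.5142, 0.1201, 0.073]
tcp_rot: [0.534, 0.463, 0.535, -0.463]
contact_force: [0.1, -0.1, 4.2]
gripper_width: 0.0136
```

```bash
python3 -m crank '[{"linear":[0,0,-0.001],"roll":0},{"linear":[0,0,0],"roll":0},{"linear":[0,0,0],"roll":0}]'
python3 -m crank '[{"linear":[0,0,-0.001],"roll":0},{"linear":[0,0,0],"roll":0},{"linear":[0,0,0],"roll":0}]'
python3 - <<'E'
from h import *
s=ctrl.read_state();print(s['tcp_pos'],yaw(s)[0],s['contact_force'],s['wrist_torque'])
save('wrist','w9')
crop('w9','w9c',240,120,160,120,5)
E
```

```text
t: 12.18
tcp_pos: [0.5142, 0.1201, 0.0728]
tcp_rot: [0.534, 0.463, 0.535, -0.463]
contact_force: [-7.4, -1.3, 24.2]
gripper_width: 0.0138
t: 12.43
tcp_pos: [0.5142, 0.1202, 0.0722]
tcp_rot: [0.534, 0.463, 0.535, -0.463]
contact_force: [-10.9, -3.4, 33.3]
gripper_width: 0.0135
[0.51424261 0.12015206 0.07215388] 0.14355611492013473 [-10.9035243   -3.43313577  33.25166499] [-0.50336618  1.85392545  0.02765233]
```

View pics/w9c.png

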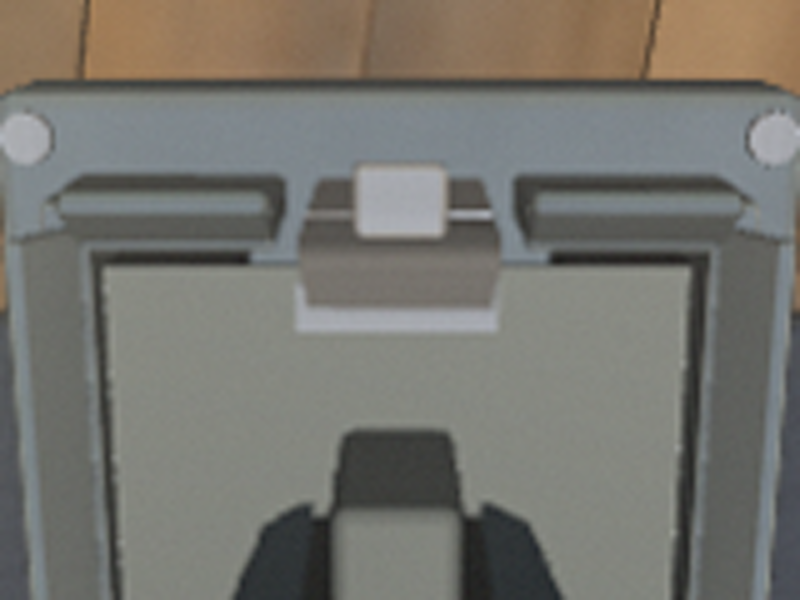

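Run:
```python
from h import *
save('scene','sc9');save('side','sd9')
crop('sc9','sc9c',310,180,140,110,5.5)
crop('sd9','sd9c',220,165,150,110,5)
s=ctrl.read_state();print(s['tcp_pos'],yaw(s)[0],s['contact_force'],yaw(s)[1][:,0])
```

```text
[0.51421044 0.12012513 0.07214186] 0.14352089982109373 [-9.81782898 -2.70929312 31.91858727] [-9.52798458e-04 -1.60608099e-04 -9.99999533e-01]
```

View pics/sc9c.png

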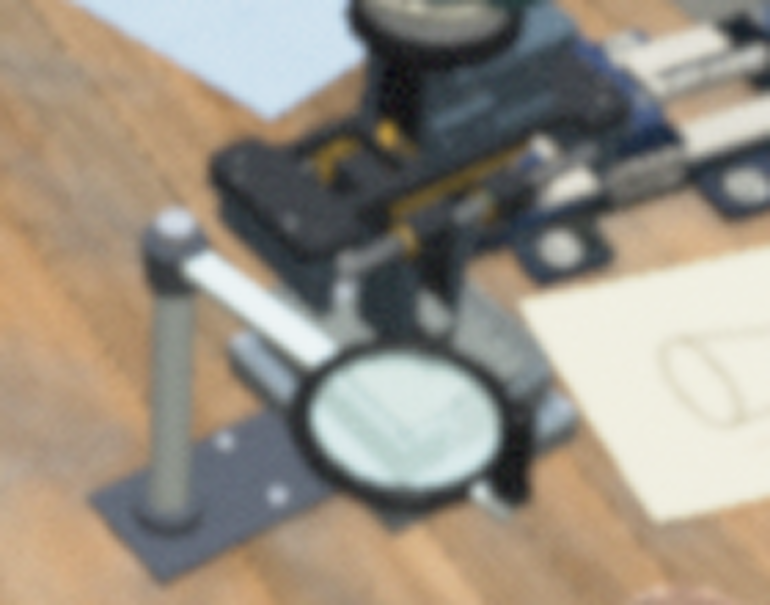

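View pics/sd9c.png

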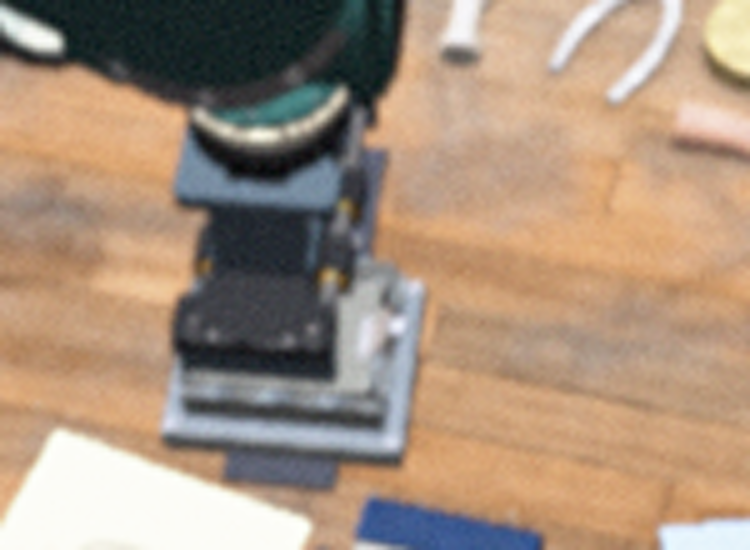

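Run:
```python
from h import *
np.set_printoptions(precision=4,suppress=True)
b=lambda u,v:(240+(u-2)/5,120+(v-2)/5)
W=lambda p,z:atz('wrist','w9',*p,z)
e=np.array([np.cos(.142),np.sin(.142),0]);y=np.array([-e[1],e[0],0]);B=np.array([.5153,.1215,0])
L=lambda P:np.array([(P-B)@e,(P-B)@y])*1000
for n,p,z in [('tab',(401,165),.059),('tab',(401,238),.059),('covL',(105,266),.044),('covR',(692,266),.044),('ribL',(332,508),.072),('ribR',(463,508),.072)]:print(n,L(W(b(*p),z)))
d=np.load('pics/w9.npz')['d']
P=np.array([dep('wrist','w9',*b(u,v)) for u in list(range(130,280,4))+list(range(520,680,4)) for v in range(280,420,5)])
A=np.c_[P[:,:2]-P[:,:2].mean(0),np.ones(len(P))];print(np.linalg.lstsq(A,P[:,2],rcond=None)[0])
P8=np.array([dep('wrist','w9',*b(u,110)) for u in range(80,700,5)]);print('base z',np.median(P8[:,2]))
```

```text
tab [-0.1914 59.914 ]
tab [-0.1721 52.107 ]
covL [-35.0049  45.7944]
covR [34.1603 45.9204]
ribL [-7.2822 26.2961]
ribR [ 6.2877 26.322 ]
[-0.1728  1.1969  0.0441]
base z 0.01913954181009775
```

Run:
```python
from h import *
np.set_printoptions(precision=4,suppress=True)
b=lambda u,v:(240+(u-2)/5,120+(v-2)/5)
for v in (275,300,340,380,420,460):
    print(v,[round(float(dep('wrist','w9',*b(u,v))[2]),4) for u in (130,180,230,270,530,580,630,670)])
```

```text
275 [0.0441, 0.0427, 0.0432, 0.0424, 0.0425, 0.0443, 0.0437, 0.0442]
300 [0.0429, 0.043, 0.0427, 0.0423, 0.0436, 0.0431, 0.0432, 0.0431]
340 [0.0432, 0.042, 0.0433, 0.0427, 0.0425, 0.044, 0.044, 0.0426]
380 [0.0422, 0.0433, 0.0419, 0.0432, 0.0437, 0.0427, 0.0436, 0.0434]
420 [0.0432, 0.0431, 0.0436, 0.0434, 0.0437, 0.0438, 0.0433, 0.0424]
460 [0.0423, 0.044, 0.0435, 0.0433, 0.0443, 0.044, 0.043, 0.0427]
```

```bash
python3 -m crank '[{"linear":[0,0,0],"roll":0},{"linear":[0,0,0],"roll":0},{"linear":[0,0,0],"roll":0},{"linear":[0,0,0],"roll":0},{"linear":[0,0,0],"roll":0}]'
python3 -m crank '[{"linear":[0,0,0],"roll":0},{"linear":[0,0,0],"roll":0},{"linear":[0,0,0],"roll":0},{"linear":[0,0,0],"roll":0},{"linear":[0,0,0],"roll":0}]'
python3 - <<'E'
from h import *
s=ctrl.read_state();print(s['tcp_pos'],s['contact_force'],s['gripper_width'])
ctrl.close_job()
E
```

```text
t: 13.0
tcp_pos: [0.5142, 0.1201, 0.0721]
tcp_rot: [0.534, 0.463, 0.535, -0.463]
contact_force: [-10.1, -2.2, 31.7]
gripper_width: 0.0138
t: 13.42
tcp_pos: [0.5142, 0.1201, 0.0722]
tcp_rot: [0.534, 0.463, 0.535, -0.463]
contact_force: [-10.7, -1.6, 32.4]
gripper_width: 0.0137
[0.51424711 0.1201417  0.07216031] [-10.69144598  -1.56314763  32.36356916] 0.01371844075056415
the job is handed in; nothing more can be done
```

I swung the magnifier by its handle to about 1.43 rad on the left. I then gripped the cover by its rib, set it squarely in the box and pressed it until it snapped home. The job was handed in at about 13.4 s with the gripper still holding the cover down; no verdict was reported.

**What the last checks showed**
- **Cover height:** the depth image put its top at about 43 mm, against 44 mm when fully home. The seat pads also read about 0.5 mm low in the same camera. No tilt showed across the plate.
- **Cover position:** within about 1 mm of the middle of the box and square to it. The tool's turn matched the box's within 0.002 rad.
- **Clips:** the far clip's head was seen lying over the cover edge and back at its rest position. The near clip was hidden from the wrist camera. In the coarser side view, taken after the snap, its tab was back where it started.
- **Force:** steady at 32 N downwards over the last second, with the jaws still closed on the rib at 13.7 mm.

**What disagreed**
- A sideways force of about 11 N towards the robot stayed while pressing. I left it, as nothing was moving.
- One plane fit for the cover's tilt gave a nonsense slope, so I judged it level from depth readings taken point by point across the plate.
- The arm did not go near the cup, spout or pliers, but I did not re-measure their positions at the end.

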